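Tuck the verge flashing under the shingles of the insect-hotel roof and hold it down

ROBOT

A 6-joint arm with a two-finger parallel gripper is mounted at the origin on the work surface. World frame = base frame: x ahead of the robot, y to its left, z up, the work surface at z = 0. Lengths are in m, angles in rad, forces in N, time in s.
With the tool pointing down it reaches from about 0.3 to 0.775 m from the base axis. Payload 14.6 kg.
Tool frame: the origin (TCP) lies on the centre line of the jaws, within the pads' length; the fingertips stand ctrl.tcp_to_tips ahead of it and the grasp point (between the pads) lies 2 mm behind it (ctrl.tcp_to_tips is the distance from the TCP to the fingertips, in m); z points along the fingers, y is the line along which they close (so a half turn about z gives the same grasp; the last joint's range is limited). The gripper opens to 94 mm and grips with 3 to 60 N. Pads are 16 mm wide; open, the fingers measure 119 mm over their backs; the gripper's body (75 mm by 177 mm) begins 78 mm behind the grasp point.
Start: joints at [1.037, 0.3, 1.521, -0, 1.321, -0.067], TCP at [0.248, 0.491, 0.222] pointing down, gripper open.
Joint ranges: [-3.03, 3.03], [-0.79, 2.21], [0.23, 2.52], [-1.04, 4.18], [0, 3.07], [-2.55, 2.55]. Speed limits (rad/s): [2.22, 2.22, 2.57, 3.14, 3.14, 3.14].

INTERFACE

Orientations are given as [roll, pitch, yaw] about the fixed x, y, z axes, in that order (R = Rz(yaw) Ry(pitch) Rx(roll)).
In Python, from station import telemetry, viewer, hand_in, ctrl gives the robot as it stands.
- The arm moves only by the tool step_arm, never from a script. Its argument "plan" is a list of rows, each an object of numbers: "dx", "dy", "dz": the shift along the tool's x, y, z scaled (see below); "rx", "ry", "rz": the turn, a rotation vector about the tool's x, y, z scaled (see below); "claw": the closure, from 0 (fully open) to 1 (shut). In form: [{"dx": .., "dy": .., "dz": .., "rx": .., "ry": .., "rz": .., "claw": ..}, ...]. A call has 1 to 10 rows; each row shifts and turns the commanded pose from where the row before left it, along the tool's axes as they then stand; what a row does not reach is not made up. The controller multiplies each number of a shift by 0.1 m and each number of a turn by 90 degrees. A row lasts 1/10 s, in which the tool goes at most 50 mm and 8.59 degrees, less where a joint would pass 70% of its speed; a pose out of reach is approached as far as the arm can. A call with a number of a shift or a turn outside -1 to 1 is refused whole. A call with a gripper value outside its range is refused whole. The fingers move at their own pace and stop on an object; "grip_force" is the grip in N (left out, the last holds). Time passes only in rows, so rows that do not move let the fingers close. It gives the time, the measured TCP pose, the force, the opening and the grip force at its end, in the units of the state.
- telemetry.get_obs(): the state, without advancing time (a new reading comes with each control period).
- viewer.camera(name): name is "scene" or "top"; returns a dict with "img" (480x640x3 uint8, red, green, blue), "z_map" (480x640 float32, m along the optical axis (not along the pixel's ray), 0 where there is no reading), "fx", "fy", "cx", "cy" (pixels), "R" (3x3) and "t" (3): a world point X has camera coordinates R X + t. Camera axes: x right, y down, z forward; pixel columns grow to the right and rows downward; lengths in m; the calibration is good to about 2 mm. A picture is of the moment at which its call begins.
- hand_in(): hands the job in; it is judged then, once.
Trained networks look in a picture, given as the dict that the camera call returned (one of the last four; its "shot" number tells which), for a name from the list of things; names that differ only in an ending like _2 or _b are one class to them, and where a whole thing is asked for, a point or a joint stands for the part that bears it (a point fixed in the world has none). Each returns a list of dicts, best first, with "score" (0 to 1); they miss things now and then, are a little off and sometimes report something else, mostly with a low value. They report only what shows in the picture. A call takes as long as a camera call.
- viewer.recognise(target, picture): "rect" ([left, top, right, bottom] in pixels, round what is visible of it).
The state is a dict: "time_s": time; "qpos": joint angles; "joint_vel": joint speeds; "tau": joint torques, N m; "ee_pos": TCP position; "eef_rot": TCP orientation; "force": force on the tool from outside, world axes, zero at the start; "moment": the same for the moment, N m; "grip_width": finger opening in m; "grip_force": force on a finger pad.
Only numpy, scipy, OpenCV 4.12 (cv2) and the standard library are available. Lean on these libraries where they do the work, as an engineer would, in place of code of your own. Each camera call takes 0.05 s, during which the arm holds its last target. There are 200 camera calls.

TASK

Fit the loose aluminium angle (the flashing) to the bare verge of the small shingled roof: upstand outside and upright, slide its flange in flat under the side edges of all the shingles, without lifting them, until it is fully home against the batten ends and its ends are level with the ends of the roof board. Then press it down flat on the board with a firm hand and stay like that: finish still holding it there, pressed down, so that a colleague can drive the nails. Leave everything else on the table alone.

Things in the scene. Friction and masses are not known exactly. Their poses are not given: they have to be found in the camera images.
- flashing: the loose flashing: stiff bare aluminium angle, 260 mm long, wall 4 mm, about 300 g, lying on its 70 mm wide flange with its 45 mm upstand straight up along one long edge. Origin: mid-length, underside, at the upstand's outer face; x runs across the flange to its free edge (x = 70 mm), y along the length (ends at +-130 mm, both alike), z up the upstand (top at 45 mm)
- flashing_grip (a point): middle of the upstand, 35 mm above the underside of the flange: where it can be pinched across its 4 mm thickness (pads and tips then clear the flange)
- edge_a (a point): point on the underside of the flange's free edge, 120 mm from the middle towards the flashing's -y end
- edge_b (a point): the same, 120 mm towards the +y end
- deck: plywood board of the small roof, 320 mm across, 260 mm along the slope, 12 mm thick, fixed on a wooden frame, pitched 10 degrees. Origin: on its top face, middle of the near side edge (the bare verge), 85 mm above the table. x is level and runs in under the shingles; y runs up the slope (eaves at -130 mm, high end at +130 mm); z is square to the board. The far verge already has its flashing
- slot (a point): on the board's top face (deck x = 46 mm, y = 0) below the side edges of the shingles: mouth of the open slot between board and shingles, running the whole slope length. The slot is 9 mm high at each shingle's head and about 18 mm at its butt; three lapped courses of 6 mm wooden shingles, their tops at most 25 mm above the board
- stop (a point): on the board's top face (deck x = 81 mm, y = 0) at the ends of the 9 mm battens that carry the shingles, 35 mm in from the slot's mouth. When home, the flange's free edge meets the batten ends and the flashing's axes lie along the deck's, its origin at deck x = 11 mm, y = 0, z = 0; the upstand then stands 31 mm outside the shingles
- shingle_low (a joint): lift of the lowest (eaves) shingle along the bare verge, 115 mm long, hinging at its nailed head: 0 lying flat, grows as its lower end is lifted (0.05 rad is 6 mm); a weak spring and its weight keep it down
- shingle_mid (a joint): lift of the middle shingle along the bare verge, 115 mm long, hinging at its nailed head: 0 lying flat, grows as its lower end is lifted (0.05 rad is 6 mm); a weak spring and its weight keep it down
- shingle_top (a joint): lift of the highest shingle along the bare verge, 115 mm long, hinging at its nailed head: 0 lying flat, grows as its lower end is lifted (0.05 rad is 6 mm); a weak spring and its weight keep it down
- batten: spare roof batten, plain wood stick 18 x 240 x 12 mm lying on the table; its long axis is its y. Leave it alone
- hammer: hammer about 240 mm long lying on the table. Leave it alone
- nail_tub: open grey plastic tub of nails, 75 x 60 x 30 mm. Leave it alone
- squeeze_bottle: orange squeeze bottle with a white nozzle cap, 76 mm diameter, 205 mm high. Leave it alone
- jar_a: glass jar with a metal lid, 72 mm diameter, 100 mm high. Leave it alone
- jar_b: glass jar with a white lid and a label, 64 mm diameter, 85 mm high. Leave it alone
- spare_shingle: one loose spare shingle, 115 x 90 x 6 mm, flat on the table. Leave it alone
- marker: white and red marker pen, 145 mm long. Leave it alone

How it is judged:
By the outcome, as a careful person would: the job done as asked, in the order asked, and still so for the second after the job is handed in, while the arm keeps its last pose, push and grip.
It also fails if it takes over 42 s, if anything falls off the work surface, if the arm or the gripper's body presses on something with over 40 N, if the wrist force passes 120 N, or if a joint passes its speed limit or range.

## Working session

There is one attempt and no reset: what is moved stays moved. The work goes in short steps, Python scripts to look and compute and a tool call to move; the robot and the scene stay as the last step left them, time stands still between calls to the robot, and variables do not carry over. Pictures are saved under pics/ and viewed, at most 10 in all, crops included, and the job is handed in when it is done.

Besides the shell and the picture viewer there is one more tool, called after "Call:" by a JSON object that holds its "api" and its "payload", one argument or row to a line. step_arm: Moves the arm, as the interface text tells. Shifts and turns lie within -1 to 1; 1 stands for 0.1 m of shift or 90 degrees of turn. Its arguments: {"type":"object","properties":{"plan":{"type":"array"},"grip_force":{"type":"number"}},"required":["plan"]}

```bash
mkdir -p pics; ls
cat > h.py <<'E'
import numpy as np, cv2
from station import telemetry, viewer, hand_in, ctrl
def cloud(p):
    v,u=np.mgrid[0:480,0:640]; z=p["z_map"]
    c=np.stack([(u-p["cx"])/p["fx"]*z,(v-p["cy"])/p["fy"]*z,z],-1)
    return (c-p["t"])@np.asarray(p["R"])
def save(p,n): cv2.imwrite(f"pics/{n}.png",p["img"][:,:,::-1])
E
python3 - <<'E'
from h import *
for n in("scene","top"):
    p=viewer.camera(n); save(p,n); np.savez(n+".npz",**{k:v for k,v in p.items()})
    for t in("flashing","deck","shingle_low","batten"):
        print(n,t,[(d["rect"],round(d["score"],2)) for d in viewer.recognise(t,p)[:3]])
    print(-np.array(p["R"]).T@p["t"])
o=telemetry.get_obs(); print(o, ctrl.tcp_to_tips)
E
```

```text
pics
scene flashing [([381.4, 201.8, 469.1, 273.3], 0.72)]
scene deck [([212.3, 229.1, 372.0, 385.9], 0.88), ([131.7, 262.8, 162.7, 297.1], 0.23)]
scene shingle_low [([215.5, 292.8, 260.9, 333.9], 0.9)]
scene batten [([355.4, 166.8, 428.9, 199.3], 0.81)]
[ 1.23677957 -0.35820432  1.45901096]
top flashing [([158.3, 182.3, 267.0, 217.5], 0.85)]
top deck [([319.2, 131.0, 453.1, 261.8], 0.56)]
top shingle_low [([417.0, 178.5, 453.5, 219.6], 0.63)]
top batten [([155.1, 272.2, 247.4, 286.5], 0.62)]
[ 0.37837791 -0.00999529  1.52200911]
{'time_s': 0.5, 'qpos': array([ 1.03735659e+00,  2.99915320e-01,  1.52103104e+00,  9.16420345e-06,
        1.32069838e+00, -6.65901504e-02]), 'joint_vel': array([-0.00240927,  0.00139285, -0.00290323,  0.00031051,  0.00036779,
       -0.00105454]), 'tau': array([-5.34022947e-04, -5.31342101e+01, -3.52741206e+01,  7.09254853e-02,
        2.14316568e-02, -2.96203177e-05]), 'ee_pos': array([0.24752613, 0.49112835, 0.22242403]), 'eef_rot': array([-3.14154127e+00, -1.23255424e-05,  2.67474080e+00]), 'force': array([ 0.7159059 ,  0.16870583, -0.01014989]), 'moment': array([-0.03629717,  0.0079459 , -0.04599943]), 'grip_force': 0.0, 'grip_width': 0.09363580237119022} 0.017
```

View pics/scene.png

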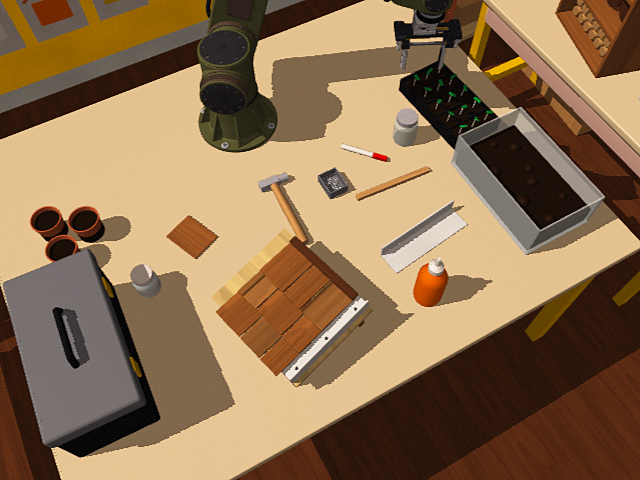

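View pics/top.png

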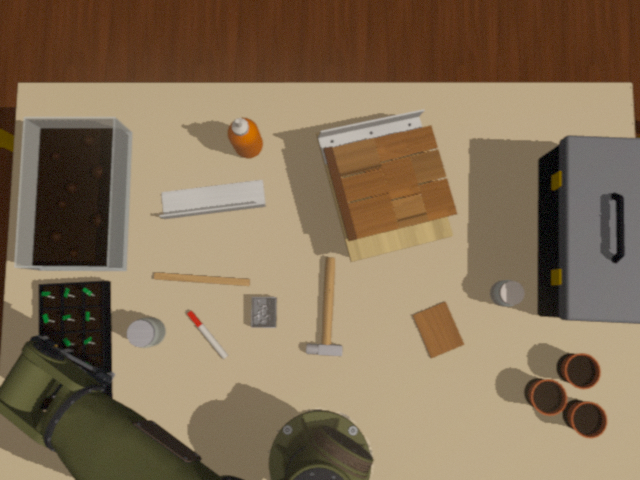

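Run:
```python
from h import *
for n in("top","scene"):
    p=dict(np.load(n+".npz")); X=cloud(p); img=p["img"].astype(int)
    hsv=cv2.cvtColor(p["img"],cv2.COLOR_RGB2HSV)
    if n=="top": ds=(slice(215,275),slice(335,465)); fs=(slice(172,225),slice(150,275))
    else: ds=(slice(225,320),slice(205,310)); fs=(slice(195,280),slice(372,475))
    print(n,"table z",np.median(X[260:300,260:310,2] if n=="top" else X[180:200,450:455,2]))
    P=X[ds].reshape(-1,3); 
    m=(P[:,2]>.05)&(P[:,2]<.13)
    # bare board: on plane
    Q=P[m]; 
    best=None;rng=np.random.default_rng(0)
    for _ in range(500):
        a=Q[rng.choice(len(Q),3,False)]; nn=np.cross(a[1]-a[0],a[2]-a[0]); nn/=np.linalg.norm(nn)+1e-12; nn*=np.sign(nn[2])
        if abs(nn[2]-np.cos(np.radians(10)))>.01: continue
        k=abs((Q-a[0])@nn)<.0015
        if best is None or k.sum()>best[0].sum(): best=(k,)
    k=best[0]; c=Q[k].mean(0); nn=np.linalg.svd(Q[k]-c)[2][2]; nn*=np.sign(nn[2])
    print("deck n",nn,"c",c,k.sum(), "pitch",np.degrees(np.arccos(nn[2])),"yaw of up-slope",np.degrees(np.arctan2(-nn[1],-nn[0])))
    r=cv2.minAreaRect((Q[k][:,:2]*1000).astype(np.float32)); print(r, cv2.boxPoints(r))
    F=X[fs].reshape(-1,3); 
    for lo,hi in((.002,.012),(.025,.06)):
        G=F[(F[:,2]>lo)&(F[:,2]<hi)]; r=cv2.minAreaRect((G[:,:2]*1000).astype(np.float32)); print("flash",lo,len(G),np.median(G[:,2]),r,cv2.boxPoints(r).tolist())
p=dict(np.load("top.npz"))
a=cv2.resize(p["img"][205:270,330:470],None,fx=5,fy=5,interpolation=cv2.INTER_CUBIC)
b=cv2.resize(p["img"][170:225,145:285],None,fx=5,fy=5,interpolation=cv2.INTER_CUBIC)
cv2.imwrite("pics/crop.png",np.vstack([a,b])[:600,:,::-1])
```

```text
top table z 0.0005624177564039824
deck n [ 0.07565979 -0.1545508   0.98508357] c [ 0.53624898 -0.18657864  0.08626325] 810 pitch 9.908578276339455 yaw of up-slope 116.08389407303956
((566.1455078125, -179.29661560058594), (112.95326232910156, 257.6529846191406), 14.404191017150879) [[ 479.39722   -68.568954]
 [ 543.4912   -318.12262 ]
 [ 652.8938   -290.0243  ]
 [ 588.7998    -40.47061 ]]
flash 0.002 3048 0.004664795113653905 ((646.4041137695312, 279.0895080566406), (135.1638946533203, 320.3548583984375), 0.17763012647628784) [[578.325927734375, 439.056640625], [579.319091796875, 118.70333862304688], [714.4822998046875, 119.12237548828125], [713.4891357421875, 439.4756774902344]]
flash 0.025 318 0.0428074562159772 ((610.950439453125, 271.75384521484375), (6.498723983764648, 260.3118896484375), 7.477581024169922) [[590.7904052734375, 400.38006591796875], [624.6669921875, 142.2819061279297], [631.1104736328125, 143.12762451171875], [597.23388671875, 401.22576904296875]]
scene table z 6.557098977168262e-05
deck n [ 0.04586533 -0.16482678  0.98525555] c [ 0.62441115 -0.17614393  0.105278
[... 169 characters left out ...]
[[ 524.3943    -62.791496]
 [ 596.7186   -325.23734 ]
 [ 770.7766   -277.27072 ]
 [ 698.4523    -14.82489 ]]
flash 0.002 3194 0.004364815672483617 ((635.0986328125, 282.28607177734375), (302.899169921875, 275.141845703125), 60.29527282714844) [[440.5579833984375, 218.908935546875], [679.5435791015625, 82.56781005859375], [829.6392822265625, 345.6632080078125], [590.6536865234375, 482.00433349609375]]
flash 0.025 364 0.03954869038921481 ((610.70654296875, 270.14202880859375), (10.809303283691406, 261.0219421386719), 7.586454391479492) [[588.1188354492188, 398.7970886230469], [622.5795288085938, 140.05992126464844], [633.2942504882812, 141.48696899414062], [598.8335571289062, 400.22412109375]]
```

View pics/crop.png

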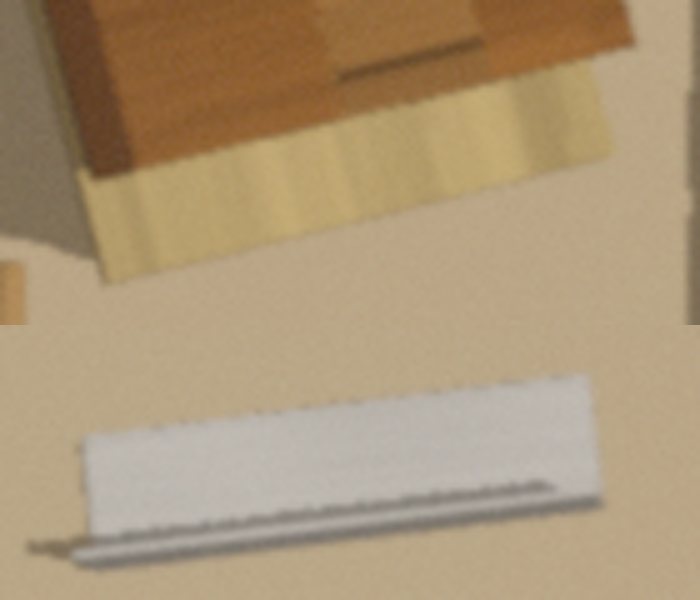

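```bash
cat > fit.py <<'E'
from h import *
from scipy.spatial.transform import Rotation as Ro
def deckR(yaw): return (Ro.from_euler('z',yaw)*Ro.from_euler('x',10,degrees=True)).as_matrix()
def local(p,R0,o):
    X=cloud(p); v,u=np.mgrid[0:480,0:640]
    ray=np.stack([(u-p["cx"])/p["fx"],(v-p["cy"])/p["fy"],np.ones(u.shape)],-1)@np.asarray(p["R"])
    C=-np.asarray(p["R"]).T@p["t"]; n=R0[:,2]
    s=((o-C)@n)/(ray@n); L=(C+ray*s[...,None]-o)@R0
    return L,(X-o)@R0
def fit(p,tol=.004,off=0):
    yaw=np.radians(14.4); o=np.array([.511,-.193,.085+off])
    for it in range(8):
        R0=deckR(yaw); L,D=local(p,R0,o)
        m=(abs(D[...,2])<tol)
        def edge(w,ax,c,h,sgn):
            f=m[w&(abs(L[...,ax]-c)<h)].mean(); return c+sgn*(h-2*h*f)
        g=L[...,1]; x=L[...,0]
        e1=edge((g>10e-3)&(g<110e-3),0,0,.02,1); e2=edge((g>-110e-3)&(g<-10e-3),0,0,.02,1)
        s=(x>.003)&(x<.022)
        y1=edge(s,1,.13,.025,-1); y2=edge(s,1,-.13,.025,1)
        y1,y2=(.13+(.025*(2*m[s&(abs(g-.13)<.025)].mean()-1))),(-.13-(.025*(2*m[s&(abs(g+.13)<.025)].mean()-1)))
        o=o+R0@np.array([(e1+e2)/2,(y1+y2)/2,0]); yaw-=(e1-e2)/.12
    inn=m&(x>.005)&(x<.022)&(abs(g)<.12)
    return o,np.degrees(yaw),(e1,e2,y1,y2),np.median(D[...,2][inn]),
if __name__=="__main__":
    for n in("top","scene"):
        p=dict(np.load(n+".npz"))
        for tol in(.003,.006): print(n,fit(p,tol))
E
python3 fit.py
```

```text
top (array([ 0.52360357, -0.19097584,  0.08478486]), np.float64(14.64008269877631), (np.float64(2.8776978417265064e-05), np.float64(3.0165912518854282e-05), np.float64(0.12086826347305389), np.float64(-0.12112903225806453)), np.float64(0.00030119584654803076))
top (array([ 0.51347826, -0.19327529,  0.0848438 ]), np.float64(15.083355757034328), (np.float64(2.894356005788898e-05), np.float64(-0.00011976047904191378), np.float64(0.12956647398843932), np.float64(-0.12950331125827816)), np.float64(0.0010219997954732138))
scene (array([ 0.52048938, -0.19052379,  0.08500745]), np.float64(13.993677835573383), (np.float64(7.462686567163979e-05), np.float64(-7.117437722420003e-05), np.float64(0.12246031746031746), np.float64(-0.12166666666666667)), np.float64(0.0003100400798958608))
scene (array([ 0.51221217, -0.19273537,  0.08499197]), np.float64(15.052143673939257), (np.float64(-3.766478342749624e-05), np.float64(0.0), np.float64(0.12838709677419355), np.float64(-0.12804964539007094)), np.float64(0.0005253683580514315))
```

Run:
```python
from fit import *
for n in("top","scene"):
    p=dict(np.load(n+".npz"))
    for tol in(.007,.009,.012): r=fit(p,tol); print(n,tol,r[0],r[1],r[2][2:],r[3])
    # flashing upstand: line fit & ends
    X=cloud(p); m=(X[...,2]>.012)&(X[...,2]<.06)&(X[...,0]>.57)&(X[...,0]<.66)&(X[...,1]>.1)&(X[...,1]<.44)
    Q=X[m]; y=Q[:,1]; c=np.polyfit(y,Q[:,0],1); c2=np.polyfit(y[Q[:,2]>.035],Q[Q[:,2]>.035,0],1)
    print("yaw",-np.degrees(np.arctan(c[0])),-np.degrees(np.arctan(c2[0])),"x at y=.272:",np.polyval(c,.272),np.polyval(c2,.272), np.percentile(Q[:,2],[5,50,95]))
    for lo,hi in ((.012,.03),(.03,.05)):
        k=Q[(Q[:,2]>lo)&(Q[:,2]<hi)];print(lo,np.median(k[:,0]+np.tan(np.radians(7.5))*(k[:,1]-.272)))
    th=np.radians(7.5); s=Q[:,:2]@[-np.sin(th),np.cos(th)]; print("s ends",s.min(),s.max())
    # flange
    m=(X[...,2]>.0015)&(X[...,2]<.012)&(p["img"].min(-1)>150)&(X[...,0]>.57)&(X[...,0]<.72)&(X[...,1]>.1)&(X[...,1]<.44)
    F=X[m]; s=F[:,:2]@[-np.sin(th),np.cos(th)]; a=F[:,:2]@[np.cos(th),np.sin(th)]; print("flange s",np.percentile(s,[.3,99.7]),"a",np.percentile(a,[.3,99.7]))
```

```text
top 0.007 [ 0.51295999 -0.19375264  0.0847852 ] 15.153067376312032 (np.float64(0.13072254335260117), np.float64(-0.13080645161290322)) 0.001106454587551048
top 0.009 [ 0.51247643 -0.19368472  0.08481816] 15.187125364927804 (np.float64(0.13134730538922157), np.float64(-0.13096153846153846)) 0.0011291494664316182
top 0.012 [ 0.51230736 -0.19361862  0.08483686] 15.266942268460884 (np.float64(0.13134730538922157), np.float64(-0.13131578947368422)) 0.001187617368214777
yaw 6.498474698495171 7.43603291747761 x at y=.272: 0.6112102204847468 0.6102543166264958 [0.01272469 0.03790422 0.04904374]
0.012 0.6089867445832946
0.03 0.6096626026932934
s ends 0.05952811203686967 0.3476795348477816
flange s [0.05976096 0.31750897] a [0.65106508 0.70904188]
scene 0.007 [ 0.5120955  -0.19466925  0.08466664] 15.223175912587008 (np.float64(0.12758064516129033), np.float64(-0.12802158273381295)) 0.0005465912109916195
scene 0.009 [ 0.51207866 -0.1956775   0.08449532] 15.071836136678264 (np.float64(0.12901574803149607), np.float64(-0.12944444444444445)) 0.000540186780746458
scene 0.012 [ 0.511835   -0.19512029  0.08460121] 15.16104440271769 (np.float64(0.13020325203252034), np.float64(-0.13)) 0.0005583489961385233
yaw 7.134906081374577 7.450305233658855 x at y=.272: 0.6128546750960748 0.6114434106253994 [0.01316859 0.03369791 0.04807087]
0.012 0.6126668249103098
0.03 0.6119574771830897
s ends 0.057612205041132195 0.3186292361506126
flange s [0.05719784 0.33623819] a [0.62102384 0.71710619]
```

```bash
cat > mv.py <<'E'
from h import *
from scipy.spatial.transform import Rotation as Ro
def goal(kind,x=0,y=0,z=.033):
    "tool pose with TCP at deck/flashing-local point (x,y,z)"
    if kind=="deck": R=(Ro.from_euler('z',15.15,degrees=True)*Ro.from_euler('x',10,degrees=True)).as_matrix(); o=np.array([.5123,-.1942,.085])
    else: R=Ro.from_euler('z',7.46,degrees=True).as_matrix(); o=np.array([.6113,.2696,0])-R[:,0]*.002
    T=np.stack([R[:,1],R[:,0],-R[:,2]],1)
    return o+R@[x,y,z],T
def delta(g,d=None):
    d=d or telemetry.get_obs(); R=Ro.from_euler('xyz',d["eef_rot"]).as_matrix()
    print("t",d["time_s"],"p",d["ee_pos"].round(4),"F",d["force"].round(1),"M",d["moment"].round(2),"w",round(d["grip_width"],4),"gf",round(d["grip_force"],1))
    print("shift in tool (units .1m)",(R.T@(g[0]-d["ee_pos"])/.1).round(3),"rotvec (units 90deg)",(Ro.from_matrix(R.T@g[1]).as_rotvec()/(np.pi/2)).round(4))
E
python3 - <<'E'
from mv import *
p=dict(np.load("top.npz")); X=cloud(p)
m=(X[...,0]>.66)&(X[...,0]<.9)&(X[...,1]>.1)&(X[...,1]<.35)&(X[...,2]>.05)
print(X[m].min(0),X[m].max(0)); k=m&(X[...,2]>.15); print("cap",X[k].min(0),X[k].max(0))
p=dict(np.load("scene.npz")); X=cloud(p)
m=(X[...,0]>.66)&(X[...,0]<.9)&(X[...,1]>.1)&(X[...,1]<.35)&(X[...,2]>.05);print(X[m].min(0),X[m].max(0))
delta(goal("f",.002,0,.15)); delta(goal("f",.002,0,.033))
E
```

```text
[0.74747989 0.15045162 0.05009676] [0.82173296 0.22571087 0.20925256]
cap [0.76726065 0.16989209 0.15060973] [0.80585648 0.20732859 0.20925256]
[0.75216813 0.14823044 0.05004813] [0.82560896 0.22180629 0.20754181]
t 0.5 p [0.2475 0.4911 0.2224] F [ 0.7  0.2 -0. ] M [-0.04  0.01 -0.05] w 0.0936 gf 0.0
shift in tool (units .1m) [-4.246 -0.341  0.724] rotvec (units 90deg) [-0.      0.      0.6199]
t 0.5 p [0.2475 0.4911 0.2224] F [ 0.7  0.2 -0. ] M [-0.04  0.01 -0.05] w 0.0936 gf 0.0
shift in tool (units .1m) [-4.246 -0.341  1.894] rotvec (units 90deg) [-0.      0.      0.6199]
```

Call:
{"api": "step_arm", "payload": {
  "plan": [
    {"dx": -0.42, "dy": -0.034},
    {"dx": -0.42, "dy": -0.034},
    {"dx": -0.42, "dy": -0.034},
    {"dx": -0.42, "dy": -0.034},
    {"dx": -0.42, "dy": -0.034},
    {"dx": -0.42, "dy": -0.034},
    {"dx": -0.42, "dy": -0.034},
    {"dx": -0.42, "dy": -0.034},
    {"dx": -0.42, "dy": -0.034},
    {"dx": -0.42, "dy": -0.034}
  ]
}}

```text
$.plan[0]: bad value
```

Call:
{"api": "step_arm", "payload": {
  "plan": [
    {"rz": 0.0886},
    {"rz": 0.0886},
    {"rz": 0.0886},
    {"rz": 0.0886},
    {"rz": 0.0886},
    {"rz": 0.0886},
    {"rz": 0.0886},
    {},
    {}
  ]
}}

```text
$.plan[0]: bad value
```

Run:
```python
from mv import *
delta(goal("f",.002,0,.10)); delta(goal("f",.002,0,.033))
```

```text
t 0.5 p [0.2475 0.4911 0.2224] F [ 0.7  0.2 -0. ] M [-0.04  0.01 -0.05] w 0.0936 gf 0.0
shift in tool (units .1m) [-4.246 -0.341  1.224] rotvec (units 90deg) [-0.      0.      0.6199]
t 0.5 p [0.2475 0.4911 0.2224] F [ 0.7  0.2 -0. ] M [-0.04  0.01 -0.05] w 0.0936 gf 0.0
shift in tool (units .1m) [-4.246 -0.341  1.894] rotvec (units 90deg) [-0.      0.      0.6199]
```

All keys are needed per row.

Call:
{"api": "step_arm", "payload": {
  "plan": [
    {"dx": -0.42, "dy": -0.034, "dz": 0, "rx": 0, "ry": 0, "rz": 0, "claw": 0},
    {"dx": -0.42, "dy": -0.034, "dz": 0, "rx": 0, "ry": 0, "rz": 0, "claw": 0},
    {"dx": -0.42, "dy": -0.034, "dz": 0, "rx": 0, "ry": 0, "rz": 0, "claw": 0},
    {"dx": -0.42, "dy": -0.034, "dz": 0, "rx": 0, "ry": 0, "rz": 0, "claw": 0},
    {"dx": -0.42, "dy": -0.034, "dz": 0, "rx": 0, "ry": 0, "rz": 0, "claw": 0},
    {"dx": -0.42, "dy": -0.034, "dz": 0, "rx": 0, "ry": 0, "rz": 0, "claw": 0},
    {"dx": -0.42, "dy": -0.034, "dz": 0, "rx": 0, "ry": 0, "rz": 0, "claw": 0},
    {"dx": -0.42, "dy": -0.034, "dz": 0, "rx": 0, "ry": 0, "rz": 0, "claw": 0},
    {"dx": -0.42, "dy": -0.034, "dz": 0, "rx": 0, "ry": 0, "rz": 0, "claw": 0},
    {"dx": -0.42, "dy": -0.034, "dz": 0, "rx": 0, "ry": 0, "rz": 0, "claw": 0}
  ]
}}

```text
time_s: 1.5
ee_pos: [0.6086, 0.2706, 0.2224]
eef_rot: [-3.142, -0.0, 2.675]
force: [0.4, 0.1, 0.2]
grip_width: 0.094
grip_force: 0.0
```

Call:
{"api": "step_arm", "payload": {
  "plan": [
    {"dx": 0, "dy": 0, "dz": 0, "rx": 0, "ry": 0, "rz": 0.0886, "claw": 0.6},
    {"dx": 0, "dy": 0, "dz": 0, "rx": 0, "ry": 0, "rz": 0.0886, "claw": 0.6},
    {"dx": 0, "dy": 0, "dz": 0, "rx": 0, "ry": 0, "rz": 0.0886, "claw": 0.6},
    {"dx": 0, "dy": 0, "dz": 0, "rx": 0, "ry": 0, "rz": 0.0886, "claw": 0.6},
    {"dx": 0, "dy": 0, "dz": 0, "rx": 0, "ry": 0, "rz": 0.0886, "claw": 0.6},
    {"dx": 0, "dy": 0, "dz": 0, "rx": 0, "ry": 0, "rz": 0.0886, "claw": 0.6},
    {"dx": 0, "dy": 0, "dz": 0, "rx": 0, "ry": 0, "rz": 0.0886, "claw": 0.6},
    {"dx": 0, "dy": 0, "dz": 0, "rx": 0, "ry": 0, "rz": 0, "claw": 0.6},
    {"dx": 0, "dy": 0, "dz": 0, "rx": 0, "ry": 0, "rz": 0, "claw": 0.6}
  ]
}}

```text
time_s: 2.4
ee_pos: [0.6073, 0.2718, 0.2224]
eef_rot: [-3.142, 0.0, 1.705]
force: [-0.2, -0.5, 0.5]
grip_width: 0.0379
grip_force: 0.0
```

Run:
```python
from mv import *
delta(goal("f",.002,0,.10)); delta(goal("f",.002,0,.033))
```

```text
t 2.4 p [0.6073 0.2718 0.2224] F [-0.2 -0.5  0.5] M [-0.03  0.06  0.  ] w 0.0379 gf 0.0
shift in tool (units .1m) [-0.027  0.037  1.224] rotvec (units 90deg) [-0.0001  0.      0.0024]
t 2.4 p [0.6073 0.2718 0.2224] F [-0.2 -0.5  0.5] M [-0.03  0.06  0.  ] w 0.0379 gf 0.0
shift in tool (units .1m) [-0.027  0.037  1.894] rotvec (units 90deg) [-0.0001  0.      0.0024]
```

Call:
{"api": "step_arm", "payload": {
  "plan": [
    {"dx": -0.027, "dy": 0.037, "dz": 0.35, "rx": 0, "ry": 0, "rz": 0.0024, "claw": 0.6},
    {"dx": 0, "dy": 0, "dz": 0.4, "rx": 0, "ry": 0, "rz": 0, "claw": 0.6},
    {"dx": 0, "dy": 0, "dz": 0.4, "rx": 0, "ry": 0, "rz": 0, "claw": 0.6},
    {"dx": 0, "dy": 0, "dz": 0.34, "rx": 0, "ry": 0, "rz": 0, "claw": 0.6},
    {"dx": 0, "dy": 0, "dz": 0.24, "rx": 0, "ry": 0, "rz": 0, "claw": 0.6},
    {"dx": 0, "dy": 0, "dz": 0.16, "rx": 0, "ry": 0, "rz": 0, "claw": 0.6},
    {"dx": 0, "dy": 0, "dz": 0, "rx": 0, "ry": 0, "rz": 0, "claw": 0.6},
    {"dx": 0, "dy": 0, "dz": 0, "rx": 0, "ry": 0, "rz": 0, "claw": 0.6}
  ]
}}

```text
time_s: 3.2
ee_pos: [0.6118, 0.2698, 0.0345]
eef_rot: [3.14, -0.0, 1.698]
force: [0.9, -0.4, 1.0]
grip_width: 0.0377
grip_force: 0.0
```

Run:
```python
from mv import *
delta(goal("f",.002,0,.033))
p=viewer.camera("scene"); cv2.imwrite("pics/pre.png",cv2.resize(p["img"][150:300,350:510],None,fx=4,fy=4,interpolation=cv2.INTER_CUBIC)[:,:,::-1])
```

```text
t 3.2 p [0.6118 0.2698 0.0345] F [ 0.9 -0.4  1. ] M [-0.05 -0.   -0.02] w 0.0377 gf 0.0
shift in tool (units .1m) [-0.001 -0.005  0.015] rotvec (units 90deg) [ 0.0008 -0.0002 -0.0019]
```

View pics/pre.png

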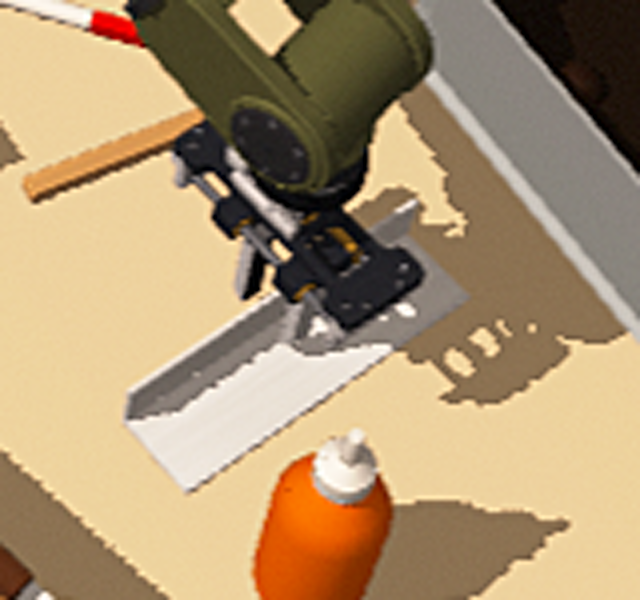

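The fingers straddle the upstand (crop ~(250,280) and (315,325)), about mid-length. Closing.

Call:
{"api": "step_arm", "payload": {
  "plan": [
    {"dx": 0, "dy": 0, "dz": 0.01, "rx": 0, "ry": 0, "rz": 0, "claw": 0.9},
    {"dx": 0, "dy": 0, "dz": 0, "rx": 0, "ry": 0, "rz": 0, "claw": 1},
    {"dx": 0, "dy": 0, "dz": 0, "rx": 0, "ry": 0, "rz": 0, "claw": 1},
    {"dx": 0, "dy": 0, "dz": 0, "rx": 0, "ry": 0, "rz": 0, "claw": 1},
    {"dx": 0, "dy": 0, "dz": 0, "rx": 0, "ry": 0, "rz": 0, "claw": 1},
    {"dx": 0, "dy": 0, "dz": 0, "rx": 0, "ry": 0, "rz": 0, "claw": 1},
    {"dx": 0, "dy": 0, "dz": 0, "rx": 0, "ry": 0, "rz": 0, "claw": 1}
  ],
  "grip_force": 50
}}

```text
time_s: 3.95
ee_pos: [0.6114, 0.2696, 0.0326]
eef_rot: [3.141, 0.0, 1.697]
force: [-0.2, -0.6, 1.8]
grip_width: 0.0036
grip_force: 50.0
```

Call:
{"api": "step_arm", "payload": {
  "plan": [
    {"dx": 0, "dy": 0, "dz": -0.1, "rx": 0, "ry": 0, "rz": 0, "claw": 1},
    {"dx": 0, "dy": 0, "dz": -0.2, "rx": 0, "ry": 0, "rz": 0, "claw": 1},
    {"dx": 0, "dy": 0, "dz": -0.3, "rx": 0, "ry": 0, "rz": 0, "claw": 1},
    {"dx": 0, "dy": 0, "dz": -0.3, "rx": 0, "ry": 0, "rz": 0, "claw": 1},
    {"dx": 0, "dy": 0, "dz": -0.3, "rx": 0, "ry": 0, "rz": 0, "claw": 1},
    {"dx": 0, "dy": 0, "dz": -0.3, "rx": 0, "ry": 0, "rz": 0, "claw": 1},
    {"dx": 0, "dy": 0, "dz": -0.2, "rx": 0, "ry": 0, "rz": 0, "claw": 1},
    {"dx": 0, "dy": 0, "dz": 0, "rx": 0, "ry": 0, "rz": 0, "claw": 1},
    {"dx": 0, "dy": 0, "dz": 0, "rx": 0, "ry": 0, "rz": 0, "claw": 1}
  ]
}}

```text
time_s: 4.85
ee_pos: [0.611, 0.2694, 0.2016]
eef_rot: [-3.141, 0.0, 1.697]
force: [-0.3, -0.1, -4.3]
grip_width: 0.0038
grip_force: 50.0
```

Run:
```python
from mv import *
delta(goal("deck",-.050,0,.12)); 
p=viewer.camera("scene"); X=cloud(p); np.savez("lift.npz",**p)
o=telemetry.get_obs(); R=Ro.from_euler('xyz',o["eef_rot"]).as_matrix(); L=(X-o["ee_pos"])@R
# tool frame: x=along, y=across, z=down
m=(L[...,2]>.02)&(L[...,2]<.045)&(L[...,1]>.008)&(L[...,1]<.09)&(abs(L[...,0])<.15)
Q=L[m]; A=np.c_[Q[:,0],Q[:,1],np.ones(len(Q))]; print("flange n",m.sum(),np.linalg.lstsq(A,Q[:,2],rcond=None)[0], Q.min(0),Q.max(0))
k=(abs(L[...,1])<.008)&(L[...,2]>0)&(L[...,2]<.04)&(abs(L[...,0])<.16); U=L[k]; print("upstand",U.min(0),U.max(0),np.polyfit(U[:,0],U[:,1],1))
```

```text
t 4.85 p [0.611  0.2694 0.2016] F [-0.3 -0.1 -4.3] M [-0.07  0.15  0.03] w 0.0038 gf 50.0
shift in tool (units .1m) [-4.751 -2.028 -0.013] rotvec (units 90deg) [ 0.007   0.1111 -0.088 ]
flange n 1764 [0.00106916 0.00081662 0.02780438] [-0.12978784  0.00800297  0.02024116] [0.13542762 0.07117632 0.03865516]
upstand [-1.29906310e-01 -2.16408338e-03  1.73744207e-05] [0.13444862 0.00794304 0.03669565] [-0.00225681  0.00274509]
```

Call:
{"api": "step_arm", "payload": {
  "plan": [
    {"dx": -0.2, "dy": -0.2, "dz": 0, "rx": 0, "ry": 0, "rz": 0, "claw": 1},
    {"dx": -0.4, "dy": -0.25, "dz": 0, "rx": 0, "ry": 0, "rz": 0, "claw": 1},
    {"dx": -0.42, "dy": -0.25, "dz": 0, "rx": 0, "ry": 0, "rz": 0, "claw": 1},
    {"dx": -0.42, "dy": -0.25, "dz": 0, "rx": 0, "ry": 0, "rz": 0, "claw": 1},
    {"dx": -0.42, "dy": -0.25, "dz": 0, "rx": 0, "ry": 0, "rz": 0, "claw": 1},
    {"dx": -0.42, "dy": -0.25, "dz": 0, "rx": 0, "ry": 0, "rz": 0, "claw": 1},
    {"dx": -0.42, "dy": -0.25, "dz": 0, "rx": 0, "ry": 0, "rz": 0, "claw": 1},
    {"dx": -0.42, "dy": -0.2, "dz": 0, "rx": 0, "ry": 0, "rz": 0, "claw": 1},
    {"dx": -0.42, "dy": -0.13, "dz": 0, "rx": 0, "ry": 0, "rz": 0, "claw": 1},
    {"dx": -0.42, "dy": 0, "dz": 0, "rx": 0, "ry": 0, "rz": 0, "claw": 1}
  ]
}}

```text
time_s: 5.9
ee_pos: [0.4579, -0.1503, 0.2015]
eef_rot: [-3.14, -0.001, 1.696]
force: [1.4, 0.7, -3.4]
grip_width: 0.0037
grip_force: 50.0
```

Call:
{"api": "step_arm", "payload": {
  "plan": [
    {"dx": -0.4, "dy": 0, "dz": 0, "rx": 0, "ry": 0, "rz": 0, "claw": 1},
    {"dx": -0.25, "dy": 0, "dz": 0, "rx": 0, "ry": 0, "rz": 0, "claw": 1},
    {"dx": -0.14, "dy": 0, "dz": 0, "rx": 0, "ry": 0, "rz": 0, "claw": 1},
    {"dx": 0, "dy": 0, "dz": 0, "rx": 0.0035, "ry": 0.0556, "rz": -0.044, "claw": 1},
    {"dx": 0, "dy": 0, "dz": 0, "rx": 0.0035, "ry": 0.0556, "rz": -0.044, "claw": 1},
    {"dx": 0, "dy": 0, "dz": 0, "rx": 0, "ry": 0, "rz": 0, "claw": 1},
    {"dx": 0, "dy": 0, "dz": 0, "rx": 0, "ry": 0, "rz": 0, "claw": 1}
  ]
}}

```text
time_s: 6.6
ee_pos: [0.4695, -0.2269, 0.2016]
eef_rot: [-3.141, -0.173, 1.833]
force: [-0.3, 0.8, -3.6]
grip_width: 0.0038
grip_force: 50.0
```

```bash
cat > rel.py <<'E'
from mv import *
def rel():
    for n in("scene","top"):
        p=viewer.camera(n); X=cloud(p); np.savez("rel_%s.npz"%n,**p)
        o=telemetry.get_obs(); R=Ro.from_euler('xyz',o["eef_rot"]).as_matrix(); L=(X-o["ee_pos"])@R
        grey=(p["img"].astype(int).max(-1)-p["img"].min(-1))<40
        b=grey&(L[...,2]>-.015)&(L[...,2]<.036)&(L[...,1]>-.006)&(L[...,1]<.075)&(abs(L[...,0])<.15)
        Q=L[b]; f=Q[(Q[:,1]>.02)&(Q[:,2]>.02)]
        print(n,len(Q),"ends",np.percentile(Q[:,0],[.5,99.5]).round(4),"free edge",np.percentile(Q[:,1],99).round(4))
        if len(f)>50: print(" flange plane",np.linalg.lstsq(np.c_[f[:,:2],np.ones(len(f))],f[:,2],rcond=None)[0].round(4),"yaw/up",)
        u=Q[(abs(Q[:,1]-.001)<.006)&(Q[:,2]<.022)&(abs(Q[:,0])>.03)]
        if len(u)>50: print(" upstand",np.polyfit(u[:,0],u[:,1],1).round(4),np.percentile(u[:,0],[.5,99.5]).round(4))
E
python3 - <<'E'
from rel import *
delta(goal("deck",-.034,0,.10)); rel(); p=dict(np.load("rel_scene.npz")); cv2.imwrite("pics/hov.png",cv2.resize(p["img"][150:350,190:390],None,fx=3,fy=3)[:,:,::-1])
E
```

```text
t 6.6 p [ 0.4695 -0.2269  0.2016] F [-0.3  0.8 -3.6] M [-0.25  0.04  0.04] w 0.0038 gf 50.0
shift in tool (units .1m) [-0.001  0.159  0.184] rotvec (units 90deg) [ 0.      0.0007 -0.0013]
scene 2989 ends [-0.1274  0.1286] free edge 0.0676
 flange plane [-0.0003 -0.0143  0.029 ] yaw/up
 upstand [0.0019 0.0011] [-0.128   0.1281]
top 2034 ends [-0.057  0.132] free edge 0.0673
 flange plane [-0.0018  0.0005  0.0284] yaw/up
 upstand [ 0.0013 -0.0004] [0.0319 0.1321]
```

View pics/hov.png

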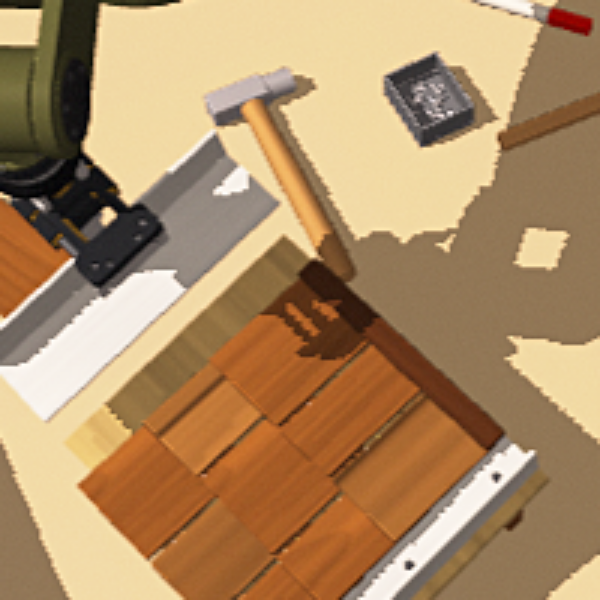

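Call:
{"api": "step_arm", "payload": {
  "plan": [
    {"dx": -0.01, "dy": 0.159, "dz": 0.1, "rx": 0, "ry": 0.0007, "rz": -0.0013, "claw": 1},
    {"dx": 0, "dy": 0, "dz": 0.25, "rx": 0, "ry": 0, "rz": 0, "claw": 1},
    {"dx": 0, "dy": 0, "dz": 0.2, "rx": 0, "ry": 0, "rz": 0, "claw": 1},
    {"dx": 0, "dy": 0, "dz": 0.13, "rx": 0, "ry": 0, "rz": 0, "claw": 1},
    {"dx": 0, "dy": 0, "dz": 0.09, "rx": 0, "ry": 0, "rz": 0, "claw": 1},
    {"dx": 0, "dy": 0, "dz": 0, "rx": 0, "ry": 0, "rz": 0, "claw": 1},
    {"dx": 0, "dy": 0, "dz": 0, "rx": 0, "ry": 0, "rz": 0, "claw": 1},
    {"dx": 0, "dy": 0, "dz": 0, "rx": 0, "ry": 0, "rz": 0, "claw": 1}
  ]
}}

```text
time_s: 7.5
ee_pos: [0.4822, -0.2113, 0.1274]
eef_rot: [3.139, -0.175, 1.838]
force: [0.2, 0.1, -3.8]
grip_width: 0.0033
grip_force: 50.0
```

Run:
```python
from rel import *
delta(goal("deck",-.034,-.001,.033)); rel()
p=dict(np.load("rel_top.npz")); a=cv2.resize(p["img"][205:285,330:470],None,fx=5,fy=5,interpolation=cv2.INTER_CUBIC); cv2.imwrite("pics/ver.png",a[:,:,::-1])
```

```text
t 7.5 p [ 0.4822 -0.2113  0.1274] F [ 0.2  0.1 -3.8] M [-0.25  0.03 -0.04] w 0.0033 gf 50.0
shift in tool (units .1m) [ 0.001 -0.005  0.102] rotvec (units 90deg) [ 0.0014 -0.0001  0.0015]
scene 2712 ends [-0.1267  0.1287] free edge 0.0675
 flange plane [ 0.0004 -0.0113  0.0287] yaw/up
 upstand [0.0018 0.0011] [-0.1267  0.1281]
top 1770 ends [-0.0495  0.1318] free edge 0.0674
 flange plane [0.0017 0.0087 0.0275] yaw/up
 upstand [ 0.0073 -0.0008] [0.0301 0.1329]
```

View pics/ver.png

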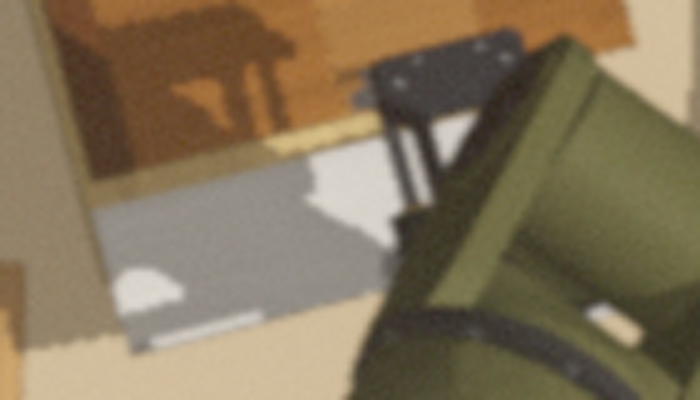

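```bash
cat > rect.py <<'E'
from mv import *
def rectify(p,z,xr=(-.05,.06),yr=(-.16,.16),s=.0005):
    R=(Ro.from_euler('z',15.15,degrees=True)*Ro.from_euler('x',10,degrees=True)).as_matrix(); o=np.array([.5123,-.1942,.085])
    xs=np.arange(*xr,s); ys=np.arange(*yr,s); gy,gx=np.meshgrid(ys,xs)
    W=o+np.stack([gx,gy,gx*0+z],-1)@R.T; c=W@np.asarray(p["R"]).T+p["t"]
    u=c[...,0]/c[...,2]*p["fx"]+p["cx"]; v=c[...,1]/c[...,2]*p["fy"]+p["cy"]
    return cv2.remap(p["img"],u.astype(np.float32),v.astype(np.float32),cv2.INTER_CUBIC),xs,ys
E
python3 - <<'E'
from rect import *
rows=[]
for n in("top","scene"):
    for f,z,(a,b) in ((n+".npz",0,(.004,.022)),("rel_%s.npz"%n,.0147,(.0,.025))):
        I,xs,ys=rectify(dict(np.load(f)),z); rows.append(I[::-1])
        k=(xs>a)&(xs<b); g=cv2.GaussianBlur(I[k].astype(np.float32).mean(0)[None],(0,0),2)[0]
        d=np.abs(np.diff(g,axis=0)).sum(1)
        out=[]
        for c in(-.13,.13):
            w=np.where(abs(ys[:-1]-c)<.012)[0]; j=w[np.argsort(-d[w])[:1]][0]; s=slice(j-3,j+4); out+= [round(float((ys[:-1][s]*d[s]).sum()/d[s].sum()),4),round(float(d[j]),1)]
        print(f,out)
cv2.imwrite("pics/rect.png",cv2.resize(np.vstack([r[::2] for r in rows]),None,fx=1.2,fy=1.3)[:,:,::-1])
E
```

```text
top.npz [-0.1325, 2.8, 0.1279, 10.9]
rel_top.npz [-0.135, 1.2, 0.1305, 10.9]
scene.npz [-0.132, 8.9, 0.1415, 12.9]
rel_scene.npz [-0.13, 18.6, 0.1299, 29.2]
```

View pics/rect.png

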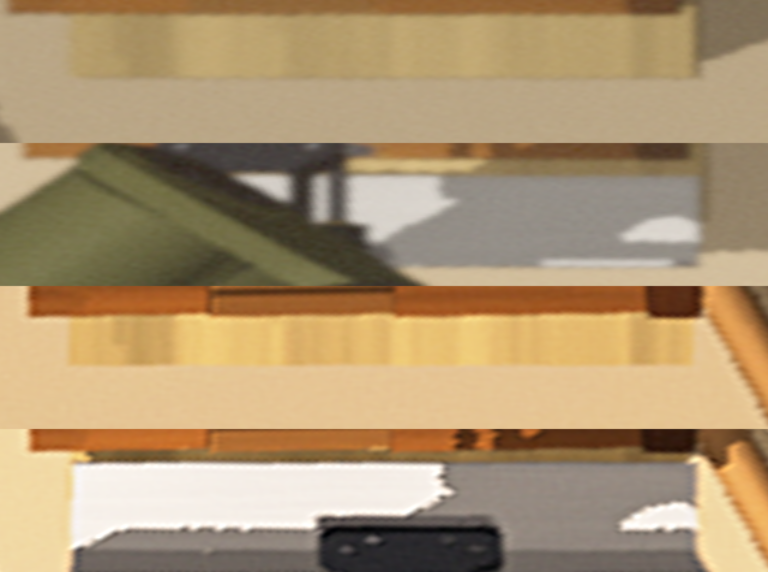

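Call:
{"api": "step_arm", "payload": {
  "plan": [
    {"dx": -0.018, "dy": -0.005, "dz": 0.04, "rx": 0, "ry": 0, "rz": 0, "claw": 1},
    {"dx": 0, "dy": 0, "dz": 0.03, "rx": 0, "ry": 0, "rz": 0, "claw": 1},
    {"dx": 0, "dy": 0, "dz": 0.01, "rx": 0, "ry": 0, "rz": 0, "claw": 1},
    {"dx": 0, "dy": 0, "dz": 0, "rx": 0, "ry": 0, "rz": 0, "claw": 1},
    {"dx": 0, "dy": 0, "dz": 0, "rx": 0, "ry": 0, "rz": 0, "claw": 1}
  ]
}}

```text
time_s: 8.1
ee_pos: [0.4814, -0.2114, 0.1183]
eef_rot: [3.14, -0.176, 1.838]
force: [0.4, 0.1, -2.8]
grip_width: 0.0038
grip_force: 50.0
```

Call:
{"api": "step_arm", "payload": {
  "plan": [
    {"dx": 0, "dy": 0, "dz": 0.01, "rx": 0, "ry": 0, "rz": 0, "claw": 1},
    {"dx": 0, "dy": 0, "dz": 0, "rx": 0, "ry": 0, "rz": 0, "claw": 1},
    {"dx": 0, "dy": 0, "dz": 0, "rx": 0, "ry": 0, "rz": 0, "claw": 1}
  ]
}}

```text
time_s: 8.4
ee_pos: [0.4814, -0.2113, 0.1173]
eef_rot: [3.14, -0.176, 1.838]
force: [-0.2, 0.3, -3.2]
grip_width: 0.0033
grip_force: 50.0
```

Call:
{"api": "step_arm", "payload": {
  "plan": [
    {"dx": 0, "dy": 0, "dz": 0.01, "rx": 0, "ry": 0, "rz": 0, "claw": 1},
    {"dx": 0, "dy": 0, "dz": 0, "rx": 0, "ry": 0, "rz": 0, "claw": 1},
    {"dx": 0, "dy": 0, "dz": 0, "rx": 0, "ry": 0, "rz": 0, "claw": 1}
  ]
}}

```text
time_s: 8.7
ee_pos: [0.4814, -0.2112, 0.1168]
eef_rot: [3.14, -0.176, 1.838]
force: [-4.4, 0.8, 5.1]
grip_width: 0.0034
grip_force: 50.0
```

Run:
```python
from mv import *
delta(goal("deck",-.034,-.0028,.033))
```

```text
t 8.7 p [ 0.4814 -0.2112  0.1168] F [-4.4  0.8  5.1] M [-0.02  0.57  0.07] w 0.0034 gf 50.0
shift in tool (units .1m) [-0.001  0.003 -0.002] rotvec (units 90deg) [ 0.0009 -0.0006  0.0015]
```

Call:
{"api": "step_arm", "payload": {
  "plan": [
    {"dx": 0, "dy": 0, "dz": -0.022, "rx": 0.0009, "ry": -0.0006, "rz": 0.0015, "claw": 1},
    {"dx": 0, "dy": 0, "dz": 0, "rx": 0, "ry": 0, "rz": 0, "claw": 1},
    {"dx": 0, "dy": 0.04, "dz": 0, "rx": 0, "ry": 0, "rz": 0, "claw": 1},
    {"dx": 0, "dy": 0.04, "dz": 0, "rx": 0, "ry": 0, "rz": 0, "claw": 1},
    {"dx": 0, "dy": 0.04, "dz": 0, "rx": 0, "ry": 0, "rz": 0, "claw": 1},
    {"dx": 0, "dy": 0.04, "dz": 0, "rx": 0, "ry": 0, "rz": 0, "claw": 1},
    {"dx": 0, "dy": 0, "dz": 0, "rx": 0, "ry": 0, "rz": 0, "claw": 1},
    {"dx": 0, "dy": 0, "dz": 0, "rx": 0, "ry": 0, "rz": 0, "claw": 1}
  ]
}}

```text
time_s: 9.5
ee_pos: [0.4969, -0.2072, 0.1184]
eef_rot: [-3.141, -0.175, 1.835]
force: [-0.4, 0.8, -3.8]
grip_width: 0.0035
grip_force: 50.0
```

Run:
```python
from rel import *
delta(goal("deck",.013,-.0028,.035)); rel()
p=dict(np.load("rel_scene.npz")); cv2.imwrite("pics/ins.png",cv2.resize(p["img"][215:345,200:330],None,fx=4.5,fy=4.5,interpolation=cv2.INTER_CUBIC)[:,:,::-1])
```

```text
t 9.5 p [ 0.4969 -0.2072  0.1184] F [-0.4  0.8 -3.8] M [-0.22  0.07  0.02] w 0.0035 gf 50.0
shift in tool (units .1m) [-0.002  0.313 -0.007] rotvec (units 90deg) [-0.0003 -0.0003  0.0001]
scene 2346 ends [-0.1266  0.1294] free edge 0.0657
 flange plane [-0.0013 -0.0264  0.0294] yaw/up
 upstand [0.001  0.0012] [-0.1266  0.1287]
top 1746 ends [-0.0413  0.1327] free edge 0.0672
 flange plane [ 0.     -0.0036  0.0284] yaw/up
 upstand [-0.0005 -0.0003] [0.0308 0.133 ]
```

View pics/ins.png

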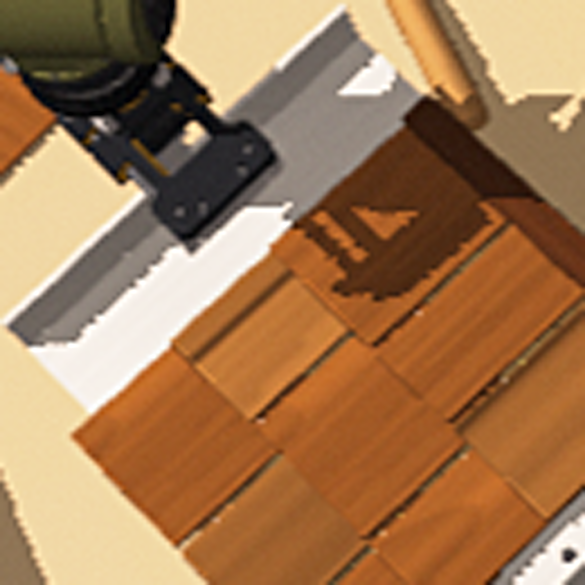

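Call:
{"api": "step_arm", "payload": {
  "plan": [
    {"dx": 0, "dy": 0.02, "dz": -0.004, "rx": 0, "ry": 0, "rz": 0, "claw": 1},
    {"dx": 0, "dy": 0.04, "dz": 0, "rx": 0, "ry": 0, "rz": 0, "claw": 1},
    {"dx": 0, "dy": 0.04, "dz": 0, "rx": 0, "ry": 0, "rz": 0, "claw": 1},
    {"dx": 0, "dy": 0.04, "dz": 0, "rx": 0, "ry": 0, "rz": 0, "claw": 1},
    {"dx": 0, "dy": 0, "dz": 0, "rx": 0, "ry": 0, "rz": 0, "claw": 1}
  ]
}}

```text
time_s: 10.1
ee_pos: [0.5108, -0.2035, 0.1188]
eef_rot: [-3.141, -0.175, 1.836]
force: [1.3, 0.1, -2.7]
grip_width: 0.0036
grip_force: 50.0
```

Call:
{"api": "step_arm", "payload": {
  "plan": [
    {"dx": 0, "dy": 0.03, "dz": 0, "rx": 0, "ry": 0, "rz": 0, "claw": 1},
    {"dx": 0, "dy": 0.03, "dz": 0, "rx": 0, "ry": 0, "rz": 0, "claw": 1},
    {"dx": 0, "dy": 0.03, "dz": 0, "rx": 0, "ry": 0, "rz": 0, "claw": 1},
    {"dx": 0, "dy": 0.03, "dz": 0, "rx": 0, "ry": 0, "rz": 0, "claw": 1},
    {"dx": 0, "dy": 0, "dz": 0, "rx": 0, "ry": 0, "rz": 0, "claw": 1},
    {"dx": 0, "dy": 0, "dz": 0, "rx": 0, "ry": 0, "rz": 0, "claw": 1}
  ]
}}

```text
time_s: 10.7
ee_pos: [0.5219, -0.2005, 0.1188]
eef_rot: [-3.141, -0.175, 1.835]
force: [0.4, -0.1, -3.6]
grip_width: 0.0038
grip_force: 50.0
```

Run:
```python
from rel import *
delta(goal("deck",.013,-.0028,.035))
```

```text
t 10.7 p [ 0.5219 -0.2005  0.1188] F [ 0.4 -0.1 -3.6] M [-0.28  0.07  0.01] w 0.0038 gf 50.0
shift in tool (units .1m) [-0.002  0.053 -0.002] rotvec (units 90deg) [-0.0003 -0.0003  0.    ]
```

Call:
{"api": "step_arm", "payload": {
  "plan": [
    {"dx": 0, "dy": 0.02, "dz": 0, "rx": 0, "ry": 0, "rz": 0, "claw": 1},
    {"dx": 0, "dy": 0.015, "dz": 0, "rx": 0, "ry": 0, "rz": 0, "claw": 1},
    {"dx": 0, "dy": 0, "dz": 0, "rx": 0, "ry": 0, "rz": 0, "claw": 1},
    {"dx": 0, "dy": 0, "dz": 0, "rx": 0, "ry": 0, "rz": 0, "claw": 1}
  ]
}}

```text
time_s: 11.1
ee_pos: [0.5253, -0.1996, 0.1188]
eef_rot: [-3.141, -0.175, 1.835]
force: [-0.1, 0.3, -2.9]
grip_width: 0.0037
grip_force: 50.0
```

Run:
```python
from rect import *
delta(goal("deck",.013,-.0028,.035))
rows=[]
for n in("top","scene"):
    p=viewer.camera(n); np.savez("rel_%s.npz"%n,**p)
    I,_,_=rectify(dict(np.load(n+".npz")),0); J,_,_=rectify(p,.006)
    for Q in(I,J): Q=Q[::-1]; rows.append(np.hstack([Q[:,20:160],Q[:,480:620]]))
cv2.imwrite("pics/r2.png",cv2.resize(np.vstack([r[40:140] for r in rows]),None,fx=2.4,fy=1.5)[:,:,::-1])
```

```text
t 11.1 p [ 0.5253 -0.1996  0.1188] F [-0.1  0.3 -2.9] M [-0.27  0.08 -0.05] w 0.0037 gf 50.0
shift in tool (units .1m) [-0.002  0.018 -0.002] rotvec (units 90deg) [-0.0002 -0.0003 -0.    ]
```

View pics/r2.png

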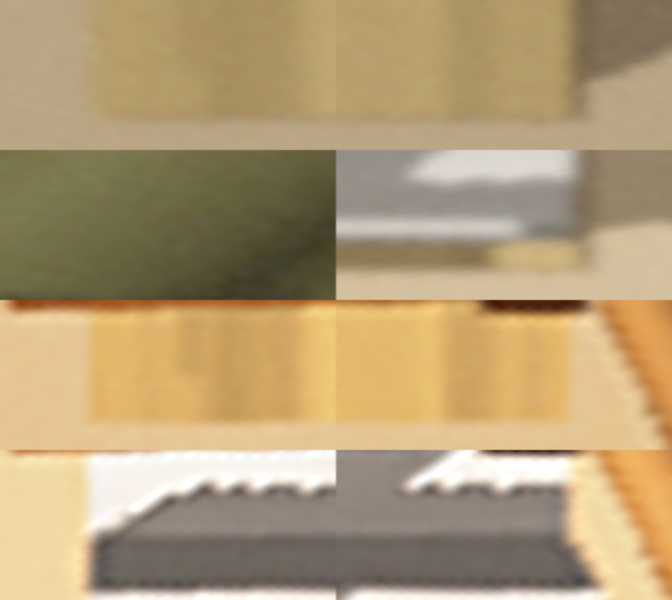

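Call:
{"api": "step_arm", "payload": {
  "plan": [
    {"dx": 0, "dy": 0.015, "dz": 0, "rx": 0, "ry": 0, "rz": 0, "claw": 1},
    {"dx": 0, "dy": 0, "dz": 0, "rx": 0, "ry": 0, "rz": 0, "claw": 1},
    {"dx": 0, "dy": 0, "dz": 0, "rx": 0, "ry": 0, "rz": 0, "claw": 1}
  ]
}}

```text
time_s: 11.5
ee_pos: [0.5268, -0.1992, 0.1188]
eef_rot: [-3.141, -0.175, 1.835]
force: [0.3, 1.1, -2.8]
grip_width: 0.0034
grip_force: 50.0
```

Call:
{"api": "step_arm", "payload": {
  "plan": [
    {"dx": 0, "dy": 0.008, "dz": 0, "rx": 0, "ry": 0, "rz": 0, "claw": 1},
    {"dx": 0, "dy": 0, "dz": 0, "rx": 0, "ry": 0, "rz": 0, "claw": 1},
    {"dx": 0, "dy": 0, "dz": 0, "rx": 0, "ry": 0, "rz": 0, "claw": 1}
  ]
}}

```text
time_s: 11.8
ee_pos: [0.5276, -0.199, 0.1188]
eef_rot: [-3.141, -0.175, 1.835]
force: [0.3, 0.3, -3.1]
grip_width: 0.0035
grip_force: 50.0
```

Call:
{"api": "step_arm", "payload": {
  "plan": [
    {"dx": 0, "dy": 0.008, "dz": 0, "rx": 0, "ry": 0, "rz": 0, "claw": 1},
    {"dx": 0, "dy": 0, "dz": 0, "rx": 0, "ry": 0, "rz": 0, "claw": 1},
    {"dx": 0, "dy": 0, "dz": 0, "rx": 0, "ry": 0, "rz": 0, "claw": 1}
  ]
}}

```text
time_s: 12.1
ee_pos: [0.5277, -0.1991, 0.1189]
eef_rot: [-3.14, -0.175, 1.835]
force: [-6.9, -2.0, 0.6]
grip_width: 0.0037
grip_force: 50.0
```

Call:
{"api": "step_arm", "payload": {
  "plan": [
    {"dx": 0, "dy": 0, "dz": 0.01, "rx": 0, "ry": 0, "rz": 0, "claw": 1},
    {"dx": 0, "dy": 0, "dz": 0.01, "rx": 0, "ry": 0, "rz": 0, "claw": 1},
    {"dx": 0, "dy": 0, "dz": 0.005, "rx": 0, "ry": 0, "rz": 0, "claw": 1},
    {"dx": 0, "dy": 0, "dz": 0, "rx": 0, "ry": 0, "rz": 0, "claw": 1},
    {"dx": 0, "dy": 0, "dz": 0, "rx": 0, "ry": 0, "rz": 0, "claw": 1}
  ]
}}

```text
time_s: 12.6
ee_pos: [0.5276, -0.1988, 0.1169]
eef_rot: [-3.14, -0.175, 1.835]
force: [-10.4, -2.3, 4.9]
grip_width: 0.0033
grip_force: 50.0
```

Run:
```python
from rel import *
delta(goal("deck",.0137,-.0028,.033))
```

```text
t 12.6 p [ 0.5276 -0.1988  0.1169] F [-10.4  -2.3   4.9] M [-0.41  1.62  0.31] w 0.0033 gf 50.0
shift in tool (units .1m) [ 0.     0.002 -0.001] rotvec (units 90deg) [-0.0011 -0.0003 -0.0001]
```

Call:
{"api": "step_arm", "payload": {
  "plan": [
    {"dx": 0, "dy": 0, "dz": 0.01, "rx": 0, "ry": 0, "rz": 0, "claw": 1},
    {"dx": 0, "dy": 0, "dz": 0.005, "rx": 0, "ry": 0, "rz": 0, "claw": 1},
    {"dx": 0, "dy": 0, "dz": 0, "rx": 0, "ry": 0, "rz": 0, "claw": 1},
    {"dx": 0, "dy": 0, "dz": 0, "rx": 0, "ry": 0, "rz": 0, "claw": 1}
  ],
  "grip_force": 60
}}

```text
time_s: 13.0
ee_pos: [0.5275, -0.1989, 0.1168]
eef_rot: [-3.14, -0.174, 1.835]
force: [-15.1, -1.9, 17.2]
grip_width: 0.004
grip_force: 60.0
```

Run:
```python
from rel import *
delta(goal("deck",.0137,-.0028,.033))
```

```text
t 13.0 p [ 0.5275 -0.1989  0.1168] F [-15.1  -1.9  17.2] M [0.1  2.81 0.52] w 0.004 gf 60.0
shift in tool (units .1m) [ 0.     0.002 -0.002] rotvec (units 90deg) [-0.0008  0.0002 -0.0001]
```

Call:
{"api": "step_arm", "payload": {
  "plan": [
    {"dx": 0, "dy": -0.007, "dz": 0.004, "rx": 0, "ry": 0, "rz": 0, "claw": 1},
    {"dx": 0, "dy": 0, "dz": 0.003, "rx": 0, "ry": 0, "rz": 0, "claw": 1},
    {"dx": 0, "dy": 0, "dz": 0, "rx": 0, "ry": 0, "rz": 0, "claw": 1},
    {"dx": 0, "dy": 0, "dz": 0, "rx": 0, "ry": 0, "rz": 0, "claw": 1}
  ]
}}

```text
time_s: 13.4
ee_pos: [0.5275, -0.1989, 0.1168]
eef_rot: [3.141, -0.173, 1.835]
force: [-11.6, -1.0, 21.1]
grip_width: 0.004
grip_force: 60.0
```

Run:
```python
from rel import *
from rect import rectify
delta(goal("deck",.0137,-.0028,.033)); rel()
p=dict(np.load("rel_scene.npz")); a=cv2.resize(p["img"][215:345,200:330],None,fx=4.5,fy=4.5,interpolation=cv2.INTER_CUBIC)
cv2.imwrite("pics/fin.png",a[:,:,::-1])
# shingle heights along verge strip vs before
R=(Ro.from_euler('z',15.15,degrees=True)*Ro.from_euler('x',10,degrees=True)).as_matrix(); o=np.array([.5123,-.1942,.085])
for f in("scene.npz","rel_scene.npz"):
    L=(cloud(dict(np.load(f)))-o)@R; 
    print(f,[round(float(np.median(L[...,2][(L[...,0]>.05)&(L[...,0]<.10)&(abs(L[...,1]-y)<.006)&(L[...,2]>.005)&(L[...,2]<.04)]))*1000,1) for y in(-.125,-.105,-.08,-.04,-.02,0,.045,.07,.1)])
```

```text
t 13.4 p [ 0.5275 -0.1989  0.1168] F [-11.6  -1.   21.1] M [0.39 2.44 0.38] w 0.004 gf 60.0
shift in tool (units .1m) [ 0.001  0.002 -0.002] rotvec (units 90deg) [0.0004 0.0007 0.0001]
scene 1333 ends [-0.1273  0.1289] free edge 0.0705
 flange plane [ 0.0014 -0.361   0.0363] yaw/up
 upstand [0.0011 0.001 ] [-0.1267  0.1275]
top 956 ends [-0.0022  0.1331] free edge 0.0653
 flange plane [-0.0014  0.0522  0.0266] yaw/up
 upstand [ 0.0024 -0.0009] [0.0315 0.1326]
scene.npz [22.7, 21.5, 19.1, 22.8, 20.4, 20.2, 21.8, 19.9, 16.2]
rel_scene.npz [22.9, 21.4, 18.8, 22.1, 20.0, 19.4, 21.0, 18.5, 16.8]
```

View pics/fin.png

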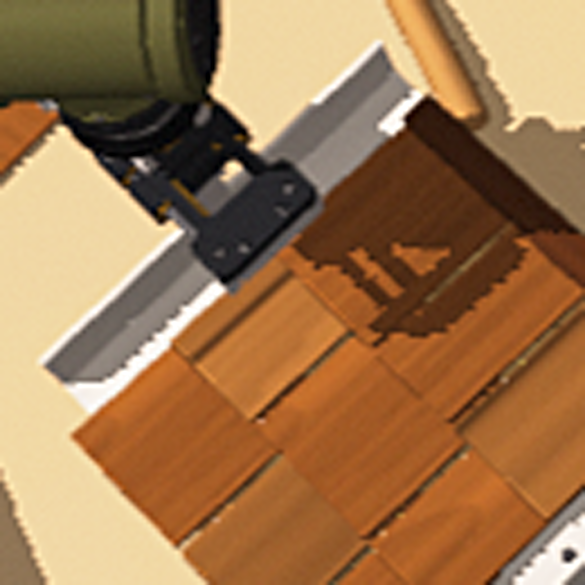

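The flange is home under all three shingles (none lifted) and its ends are level with the board. I'll hold a moment to check the press is steady.

Call:
{"api": "step_arm", "payload": {
  "plan": [
    {"dx": 0, "dy": 0, "dz": 0.003, "rx": 0, "ry": 0, "rz": 0, "claw": 1},
    {"dx": 0, "dy": 0, "dz": 0, "rx": 0, "ry": 0, "rz": 0, "claw": 1},
    {"dx": 0, "dy": 0, "dz": 0, "rx": 0, "ry": 0, "rz": 0, "claw": 1},
    {"dx": 0, "dy": 0, "dz": 0, "rx": 0, "ry": 0, "rz": 0, "claw": 1},
    {"dx": 0, "dy": 0, "dz": 0, "rx": 0, "ry": 0, "rz": 0, "claw": 1},
    {"dx": 0, "dy": 0, "dz": 0, "rx": 0, "ry": 0, "rz": 0, "claw": 1},
    {"dx": 0, "dy": 0, "dz": 0, "rx": 0, "ry": 0, "rz": 0, "claw": 1},
    {"dx": 0, "dy": 0, "dz": 0, "rx": 0, "ry": 0, "rz": 0, "claw": 1},
    {"dx": 0, "dy": 0, "dz": 0, "rx": 0, "ry": 0, "rz": 0, "claw": 1},
    {"dx": 0, "dy": 0, "dz": 0, "rx": 0, "ry": 0, "rz": 0, "claw": 1}
  ]
}}

```text
time_s: 14.5
ee_pos: [0.5275, -0.1989, 0.1168]
eef_rot: [3.141, -0.173, 1.835]
force: [-13.3, -1.3, 26.2]
grip_width: 0.0034
grip_force: 60.0
```

```bash
python3 -c "
from h import *
print(hand_in())"
```

```text
the job is handed in; nothing more can be done
None
```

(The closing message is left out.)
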